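# Wind a joystick console upright in its tilting fixture

## Task

The joystick console on the bench was left leaning over in its tilting fixture. Turn the fixture's handwheel, taking a fresh grip on the rim as often as you need, until the console stands upright with its top level, then let go of the wheel. Move the console only by the handwheel, without pushing on the console itself, and leave the heat gun, bottle, screwdriver and parts tray where they are.

Things in the scene. Friction and masses are not known exactly. Their poses are not given: they have to be found in the camera images.
- wheel_hub (a point): Centre of the handwheel, on its level shaft, 145 mm above the bench. The point is fixed to the fixture and does not turn: its y axis lies along the shaft and points out of the fixture past the wheel, z is up. Wheel: plain cast aluminium, no crank handle, 124 mm over the rim, rim a round bar 15 mm thick (bar centre at radius 54.5 mm), three 11 mm spokes, hub 34 mm by 26 mm.
- handwheel (a joint): Angle of the handwheel (rad). It grows as the top of the rim goes towards -x of wheel_hub (towards the robot; clockwise facing the wheel). It is -12 times the cradle angle: it starts at about -3.3 to -5.3 and reads 0 with the console upright. Turning takes about 0.35 N m (6 N at the rim); it stays where it is left. Behind the rim are 60 mm of bare 20 mm shaft, then a bearing boss and the gearbox.
- cradle (a joint): Lean of the cradle and console about the level trunnion axis (rad), driven by the handwheel through a 12:1 worm gear: 0 upright, positive leaning away from the handwheel's side, range -0.12 to 0.66. One full wheel turn moves it 0.52 rad (30 degrees). A protractor disc on the far trunnion, with a long tick for upright, passes a fixed pointer.
- console: Dark grey sheet-steel joystick console bolted in the cradle: 210 mm long (x), 160 mm wide (y), 250 mm high, with bevelled shoulders, its +y side open on terminal rails, a bellows joystick 150 mm tall on top. Origin: centre of its underside; z goes up through the console, x along the trunnion axis.
- console_top (a point): Centre of the console's flat top plate (210 by 96 mm) under the joystick's flange; z is normal to the plate and vertical when the console is upright.
- fixture: Grey-green cast tilting fixture bolted to the bench: foot 450 by 200 mm, two uprights 245 mm high, trunnion axis along x at 210 mm height. The worm gearbox (75 by 120 mm, top at 270 mm) is at the -x end, towards the robot; the handwheel stands out from its +y side, hub at (-195, 165, 145) mm. Origin: on the bench under the middle of the cradle.
- heat_gun: Bystander: dark green heat gun standing on its tail, nozzle up, 80 mm thick, 210 mm high, handle out to its +x side. Origin at the centre of its underside.
- bottle: Bystander: yellow bottle with a white cap, 54 mm in diameter, 140 mm high. Origin at the centre of its underside.
- screwdriver: Bystander: screwdriver lying on the bench, handle to its -x. Origin at the underside of its middle.
- parts_tray: Bystander: grey tray of terminals and screws, 110 by 150 by 38 mm, on the bench. Origin at the centre of its underside.

How it is judged:
At the end, for the whole second after the job is handed in: The console is upright within 1.5 degrees (cradle angle within 0.026 rad of 0, which is 0.31 rad of the handwheel) and the handwheel is let go and at rest (value of joint cradle between -0.026 and 0.026 rad and velocity of joint handwheel between -0.05 and 0.05 rad/s); the robot touches nothing.
It fails at once if the robot pushes on the console (more than 5 N) (contact force between any of the arm, the fingers and console above 5 N).
It fails at once if the heat gun, bottle, screwdriver or parts tray is moved by more than 20 mm (distance of any of heat_gun, bottle, screwdriver, parts_tray from where it was at the start of the episode above 0.02 m).
It also fails if it takes over 64 s, if anything falls off the work surface, if the arm or the gripper's body presses on something with over 40 N, if the wrist force passes 120 N, or if a joint passes its speed limit or range.

## Robot

A 6-joint arm with a two-finger parallel gripper is mounted at the origin on the work surface. World frame = base frame: x ahead of the robot, y to its left, z up, the work surface at z = 0. Lengths are in m, angles in rad, forces in N, time in s.
With the tool pointing down it reaches from about 0.425 to 0.95 m from the base axis. Payload 3.5 kg.
Tool frame: the origin (TCP) lies at the very end of the fingers, on their centre line; the grasp point (between the pads) lies 19 mm behind it (ctrl.pinch_z is the distance from the TCP to the grasp point, in m); z points along the fingers, y is the line along which they close (so a half turn about z gives the same grasp; the last joint's range is limited). The gripper opens to 85 mm and grips with 20 to 120 N. Pads are 22 mm wide; open, the fingers measure 114 mm over their backs; the gripper's body (76 mm by 85 mm) begins 54 mm behind the grasp point. The pads swing forward as they close: fully open they stand 13 mm farther back than shut.
Start: joints at [1.18, 0.286, 1.577, -0, 1.279, -0.15], TCP at [0.161, 0.656, 0.231] pointing down, gripper open.
Joint ranges: [-2.77, 2.77], [-0.9, 2.22], [0.21, 2.48], [-1.53, 4.67], [0.24, 2.81], [-2.84, 2.84]. Speed limits (rad/s): [2.79, 2.79, 3.14, 3.14, 3.14, 3.14].

## Interface

Orientations are given as a unit quaternion [x, y, z, w].
In Python, from plant import ctrl gives the robot as it stands. The module is installed in compiled form; this text tells all that it offers.
- The arm moves only by the shell command python3 -m crank 'ROWS' [OPENING] [FORCE]. ROWS is JSON, a list of rows, each a list of 6 numbers: the shift along the tool's x, y, z in cm, then the turn, a rotation vector about the tool's x, y, z in rad. In form: [[tx, ty, tz, rx, ry, rz], ...]. A call has 1 to 10 rows; each row is the pose to reach, as a shift and turn from the pose commanded when the call began, along the tool's axes at that moment; what a row does not reach only later rows make up. A row lasts 1/10 s, in which the tool goes at most 50 mm and 8.59 degrees, less where a joint would pass 70% of its speed; a pose out of reach is approached as far as the arm can. A call with a gripper value outside its range is refused whole. OPENING is the opening, from 0 (shut) to 1 (fully open), set as the call begins (- or left out, the last holds). The fingers move at their own pace and stop on an object; FORCE is the grip in N (left out, the last holds). Time passes only in rows, so rows that repeat a pose let the fingers close. It gives the time, the measured TCP pose, the force, the opening and the grip force at its end, in the units of the state.
- ctrl.get_state(): the state, without advancing time (a new reading comes with each control period).
- ctrl.read_camera(name): name is "scene" or "top"; returns (picture, depth): 384x512x3 uint8, blue, green, red; 384x512 float32, m along the optical axis (not along the pixel's ray), 0 where there is no reading.
- ctrl.camera_info(name): a dict with "K" (3x3 intrinsics, pixels), "k1" (the pictures are not rectified: a ray, as slopes to the right and down, at radius r is drawn at 1 + k1 r^2 times it, then the intrinsics apply), "origin" and "orientation" of the camera in the world. Camera axes: x right, y down, z forward; pixel columns grow to the right and rows downward; lengths in m; the calibration is good to about 2 mm. A picture is of the moment at which its call begins. camera_info takes no time and is no camera call.
- ctrl.sign_off(): hands the job in; it is judged then, once.
The state is a dict: "time": time; "qpos": joint angles; "dq": joint speeds; "joint_efforts": joint torques, N m; "eef_pos": TCP position; "tcp_rot": TCP orientation; "contact_force": force on the tool from outside, world axes, zero at the start; "wrist_torque": the same for the moment, N m; "opening": opening from 0.0 (shut) to 1.0 (fully open); "finger_force": force on a finger pad.
Only numpy, scipy, OpenCV 4.12 (cv2) and the standard library are available. Lean on these libraries where they do the work, as an engineer would, in place of code of your own. Each camera call takes 0.05 s, during which the arm holds its last target. There are 200 camera calls.

## Working session

There is one attempt and no reset: what is moved stays moved. The work goes in short steps, Python scripts to look and compute and a shell command to move; the robot and the scene stay as the last step left them, time stands still between calls to the robot, and variables do not carry over. Pictures are saved under pics/ and viewed, at most 10 in all, crops included, and the job is handed in when it is done.

```bash
ls; mkdir -p pics
cat > h.py <<'E'
import numpy as np,cv2
from plant import ctrl
from scipy.spatial.transform import Rotation as R
def cam(n):
    i=ctrl.camera_info(n);return np.array(i["K"]),i["k1"],np.array(i["origin"]),i["orientation"]
def rot(o):
    o=np.array(o);return o if o.shape==(3,3) else R.from_quat(o).as_matrix()
def pts(n,uv,d):
    K,k1,o,q=cam(n);uv=np.array(uv,float).reshape(-1,1,2)
    r=cv2.undistortPoints(uv,K,np.array([k1,0,0,0,0.]))[:,0]
    return o+(np.c_[r,np.ones(len(r))]*np.array(d).reshape(-1,1))@rot(q).T
def cloud(n,dep):
    v,u=np.mgrid[:384,:512];p=pts(n,np.c_[u.ravel(),v.ravel()],dep.ravel())
    p[dep.ravel()==0]=np.nan
    return p.reshape(384,512,3)
E
python3 - <<'E'
from h import *
for n in("scene","top"):
    im,d=ctrl.read_camera(n);np.savez(f"{n}0.npz",im=im,d=d);cv2.imwrite(f"pics/{n}0.png",im)
    print(n,cam(n))
print(ctrl.get_state(),ctrl.pinch_z)
E
```

```text
pics
scene (array([[414.59399233,   0.        , 258.1560431 ],
       [  0.        , 414.59399233, 195.66931237],
       [  0.        ,   0.        ,   1.        ]]), -0.008415866412914537, array([ 0.65477383, -0.51383367,  1.34753583]), array([ 0.97597294,  0.09255895, -0.02286346, -0.19592583]))
top (array([[438.17351168,   0.        , 261.518816  ],
       [  0.        , 438.17351168, 189.0314201 ],
       [  0.        ,   0.        ,   1.        ]]), -0.10639466933001268, array([ 0.41702348, -0.03994588,  1.37365953]), array([-0.69721637,  0.71449908, -0.04184431,  0.04036651]))
{'time': 0.1, 'qpos': array([ 1.18004292e+00,  2.87125024e-01,  1.57804354e+00, -2.89726775e-05,
        1.27860552e+00, -1.50013194e-01]), 'dq': array([-0.00112072, -0.00154369, -0.00662572,  0.00015188, -0.00077178,
       -0.00103277]), 'joint_efforts': array([ 1.10229143e-03, -4.07291794e+01, -2.93701422e+01, -1.62192077e-04,
        3.37757192e-03, -1.29230105e-05]), 'eef_pos': array([0.16068956, 0.654975  , 0.23004653]), 'tcp_rot': array([ 1.20075415e-01,  9.92764174e-01, -1.05479072e-03, -2.77966620e-04]), 'contact_force': array([-0.29911885, -0.39242444, -0.12508215]), 'wrist_torque': array([-0.00712705,  0.02068247,  0.07007502]), 'finger_force': 0.0, 'opening': 0.9991226512641072} 0.0187
```

View pics/scene0.png

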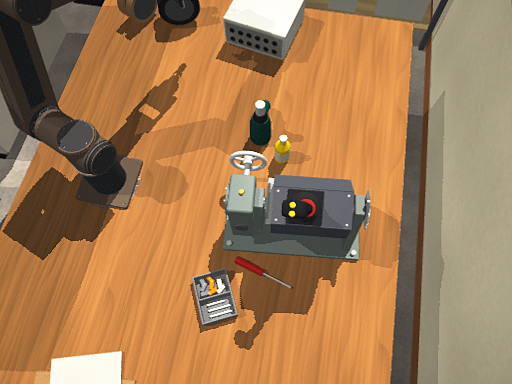

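View pics/top0.png

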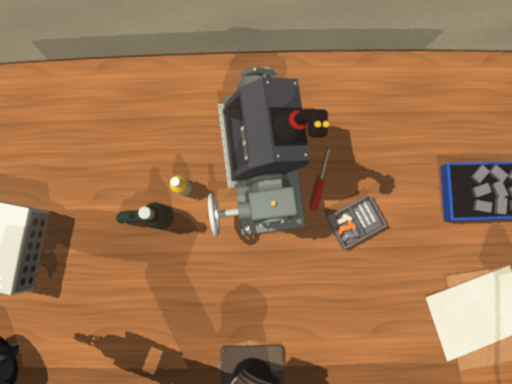

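The scene view shows the wheel at about (248,160), seen from behind, with the heat gun at (260,125) and the bottle at (282,150). In the top view the wheel is edge-on at (213,215), the heat gun is at (150,215) and the bottle at (180,185). The console leans towards -y.

Run:
```python
from h import *
P={}
for n,box in(("scene",(225,145,272,177)),("top",(200,190,240,240))):
    z=np.load(n+"0.npz");im,d=z["im"],z["d"];c=cloud(n,d);P[n]=c
    x0,y0,x1,y1=box
    m=np.zeros(d.shape,bool);m[y0:y1,x0:x1]=1
    hsv=cv2.cvtColor(im,cv2.COLOR_BGR2HSV)
    w=m&(hsv[...,1]<60)&(c[...,2]>.075)&(c[...,2]<.225)
    p=c[w];print(n,len(p),p.min(0),p.max(0),np.median(p,0))
    np.save(n+"_w.npy",p)
    s=cv2.resize(im[y0-30:y1+30,x0-40:x1+40],None,fx=5,fy=5,interpolation=cv2.INTER_CUBIC);cv2.imwrite(f"pics/{n}_crop.png",s)
# gearbox top etc. from top: points with z .26-.28 and grey-green
for n in P:
    c=P[n];g=(abs(c[...,2]-.27)<.006)&(c[...,0]<.6)&(c[...,0]>.2)
    q=c[g][:,:2].astype(np.float32);print(n,len(q),cv2.minAreaRect(q), q.mean(0))
# bystanders
im=np.load("top0.npz")["im"];hsv=cv2.cvtColor(im,cv2.COLOR_BGR2HSV);c=P["top"]
for nm,(x0,y0,x1,y1) in dict(gun=(112,198,178,234),bottle=(165,172,195,198)).items():
    s=c[y0:y1,x0:x1].reshape(-1,3);s=s[s[:,2]>.05];print(nm,np.nanmin(s,0),np.nanmax(s,0),np.nanmedian(s,0),s[s[:,2]>s[:,2].max()-.012].mean(0))
```

```text
scene 505 [0.43551938 0.04129959 0.08861815] [0.55216943 0.10966453 0.21194375] [0.49574219 0.09035207 0.15885213]
top 481 [0.43414202 0.01911886 0.09563616] [0.55243674 0.10776684 0.20898192] [0.494622   0.08632866 0.16304914]
scene 946 ((0.5111690163612366, -0.07097567617893219), (0.07350572943687439, 0.11922860145568848), 6.733232498168945) [ 0.51177305 -0.07258993]
top 1291 ((0.53843092918396, -0.06543365120887756), (0.13469988107681274, 0.12238692492246628), 6.740726947784424) [ 0.51018906 -0.07042962]
gun [0.46018233 0.23279365 0.05010996] [0.53525516 0.39714758 0.21389085] [0.49459271 0.26690253 0.11706864] [0.49878041 0.27169221 0.20825975]
bottle [0.56143605 0.1764449  0.05121662] [0.61300625 0.23074606 0.14307445] [0.58370196 0.19659025 0.0959522 ] [0.58862921 0.20358596 0.13822074]
```

View pics/scene_crop.png

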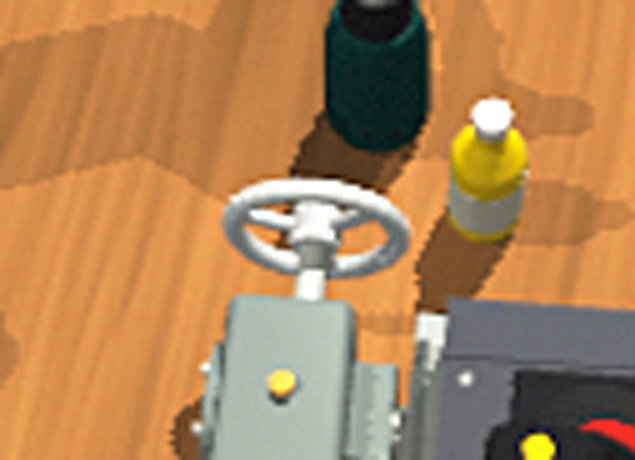

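The crop shows the wheel's rim from (225,215) to (410,240), seen from behind, with a clear gap between its rear face and the gearbox. Next I fit the wheel plane, the yaw and the lean of the console.

```bash
cat >> h.py <<'E'
YAW=None
def lean(yaw,hub):
    """top plate normal and lean, from both cameras (tick: sign + = towards -y of fixture)"""
    ex=np.array([np.cos(yaw),np.sin(yaw),0]);ey=np.array([-ex[1],ex[0],0]);o=hub+.195*ex-.165*ey;o[2]=0;out=[]
    for n in("scene","top"):
        im,d=ctrl.read_camera(n);c=cloud(n,d);sv=cv2.cvtColor(im,cv2.COLOR_BGR2HSV)
        q=c-o;x=q@ex;y=q@ey;z=c[...,2]
        m=(abs(x)<.1)&(z>.27)&(z<.52)&(abs(y)<.25);Q=np.c_[y[m],z[m]-.21]
        # plate is the plane at largest inlier count with normal in y-z plane; scan lean
        r=[]
        for t in np.arange(-.13,.68,.004):
            h=Q@np.array([-np.sin(t),np.cos(t)]);s=Q@np.array([np.cos(t),np.sin(t)])
            k=abs(s)<.048;hh=np.histogram(h[k],bins=np.arange(.0,.3,.002))[0]
            hh=hh[:-1]+hh[1:];r.append((hh.max(),-t if 0 else t,.002*hh.argmax()+.002))
        out.append((n,max(r)))
        # same with opposite sign
        r=[]
        for t in np.arange(-.13,.68,.004):
            h=Q@np.array([-np.sin(t),np.cos(t)]) if 0 else Q@np.array([-np.sin(-t)*-1*-1,np.cos(t)]);s=Q@np.array([np.cos(t),-np.sin(t)])
            k=abs(s)<.048;hh=np.histogram(h[k],bins=np.arange(.0,.3,.002))[0]
            hh=hh[:-1]+hh[1:];r.append((hh.max(),-t,.002*hh.argmax()+.002))
        out.append((n+"-",max(r)))
    return out
def go(pos,Rm,ref=None):
    s=ctrl.get_state();p=s["eef_pos"];M=rot(s["tcp_rot"])
    if ref is not None:p,M=ref
    print("shift cm",np.round(M.T@(np.array(pos)-p)*100,2),"rotvec",np.round(R.from_matrix(M.T@Rm).as_rotvec(),3))
E
python3 - <<'E'
from h import *
p=np.vstack([np.load(n+"_w.npy") for n in("scene","top")])
p=p[p[:,1]>.072]
# rim points: away from hub
g=np.array([.493,.093,.145])
for it in range(4):
    r=np.linalg.norm((p-g)[:,[0,2]],axis=1);q=p[(r>.04)&(r<.07)]
    u,s,vt=np.linalg.svd(q-q.mean(0),full_matrices=False);n=vt[2]*np.sign(vt[2][1])
    res=(q-q.mean(0))@n; q=q[abs(res)<.012]
    ex=np.array([n[1],-n[0],0]);ex/=np.linalg.norm(ex)
    a=q@ex; cx=(np.percentile(a,.5)+np.percentile(a,99.5))/2
    ey=np.array([-ex[1],ex[0],0]);cy=(np.percentile(q@ey,1)+np.percentile(q@ey,99))/2
    g=cx*ex+cy*ey+[0,0,.145]
    print(len(q),n,np.degrees(np.arctan2(-n[0],n[1])),g,np.ptp(a),np.ptp(q@ey),q[:,2].min(),q[:,2].max())
yaw=np.radians(6.73)
print(lean(yaw,np.array([.4925,.0935,.145])))
E
```

```text
603 [-0.10773009  0.99399331 -0.0192752 ] 6.185635513492033 [0.49251051 0.09254313 0.145     ] 0.11932790022259182 0.01668998946317807 0.08861815080211488 0.21194374698251184
603 [-0.10773009  0.99399331 -0.0192752 ] 6.185635513492033 [0.49251051 0.09254313 0.145     ] 0.11932790022259182 0.01668998946317807 0.08861815080211488 0.21194374698251184
603 [-0.10773009  0.99399331 -0.0192752 ] 6.185635513492033 [0.49251051 0.09254313 0.145     ] 0.11932790022259182 0.01668998946317807 0.08861815080211488 0.21194374698251184
603 [-0.10773009  0.99399331 -0.0192752 ] 6.185635513492033 [0.49251051 0.09254313 0.145     ] 0.11932790022259182 0.01668998946317807 0.08861815080211488 0.21194374698251184
[('scene', (np.int64(1013), np.float64(0.4260000000000005), np.float64(0.14200000000000002))), ('scene-', (np.int64(347), np.float64(0.08999999999999997), np.float64(0.14600000000000002))), ('top', (np.int64(1149), np.float64(0.4220000000000005), np.float64(0.14200000000000002))), ('top-', (np.int64(502), np.float64(-0.5460000000000006), np.float64(0.11)))]
```

Measurements agree with the given sizes: the hub is at (0.4925, 0.0925), yaw 6.6°, and the lean is 0.424 rad. The wheel is therefore at about -5.1 rad. Next I work out the approach.

```bash
cat >> h.py <<'E'
HUB=np.array([.4925,.0925,.145]);YAW=np.radians(6.6)
def wp(a,rad):
    """pose with grasp point at radius rad from hub, tilt a deg (+ = far side)"""
    s,c=np.sin(YAW),np.cos(YAW)
    M=np.array([[-c,-s,0],[-s,c,0],[0,0,-1.]]).T@R.from_euler("y",a,degrees=True).as_matrix()
    return HUB-M[:,2]*(rad-ctrl.pinch_z),M
E
python3 - <<'E'
from h import *
p,M=wp(0,.0545);p=p.copy();q=p.copy();q[2]=.30
s=ctrl.get_state();up=s["eef_pos"]+[0,0,.08];go(up,rot(s["tcp_rot"]))
print(q);go(q,M)
E
```

```text
shift cm [ 0.   -0.01 -8.  ] rotvec [0. 0. 0.]
[0.4925 0.0925 0.3   ]
shift cm [-45.63 -46.74  -6.89] rotvec [-0.001 -0.    -0.356]
```

```bash
python3 -m crank '[[0,0,-4,0,0,0],[0,0,-8,0,0,0],[-45.6,-46.7,-6.9,0,0,-0.356],[-45.6,-46.7,-6.9,0,0,-0.356],[-45.6,-46.7,-6.9,0,0,-0.356],[-45.6,-46.7,-6.9,0,0,-0.356],[-45.6,-46.7,-6.9,0,0,-0.356],[-45.6,-46.7,-6.9,0,0,-0.356],[-45.6,-46.7,-6.9,0,0,-0.356],[-45.6,-46.7,-6.9,0,0,-0.356]]' 0.6 60; python3 -c "
from h import *
p,M=wp(0,.0545);go([p[0],p[1],.30],M)"
```

```text
time: 1.2
eef_pos: [0.3645, 0.3092, 0.3046]
tcp_rot: [-0.058, 0.998, 0.0, 0.0]
contact_force: [0.7, 0.5, -0.6]
opening: 0.603
finger_force: 0.0
shift cm [-10.22 -23.     0.46] rotvec [0.    0.001 0.   ]
```

```bash
python3 -m crank '[[-10.2,-23,0.4,0,0,0],[-10.2,-23,0.4,0,0,0],[-10.2,-23,0.4,0,0,0],[-10.2,-23,0.4,0,0,0],[-10.2,-23,0.4,0,0,0],[-10.2,-23,0.4,0,0,0],[-10.2,-23,0.4,0,0,0]]'; python3 -c "
from h import *
go(*wp(0,.135));go(*wp(40,.135));go(*wp(40,.0545));print(ctrl.get_state()['qpos'])"
```

```text
time: 1.9
eef_pos: [0.4919, 0.0932, 0.3002]
tcp_rot: [-0.056, 0.998, 0.0, -0.001]
contact_force: [-0.4, 1.0, -0.2]
opening: 0.601
finger_force: 0.0
shift cm [-0.05 -0.08  3.89] rotvec [ 0.001 -0.001 -0.003]
shift cm [-7.53 -0.06  6.6 ] rotvec [ 0.002  0.697 -0.003]
shift cm [-2.36 -0.08 12.77] rotvec [ 0.002  0.697 -0.003]
[-1.57924920e-02 -1.53024425e-01  1.91439562e+00  4.32046104e-04
  1.38141670e+00 -1.69892341e+00]
```

```bash
python3 -m crank '[[-7.5,-0.1,5,0,0.35,0],[-7.5,-0.1,6.6,0,0.7,0],[-7.5,-0.1,6.6,0,0.7,0],[-7.5,-0.1,6.6,0,0.7,0],[-7.5,-0.1,6.6,0,0.7,0],[-7.5,-0.1,6.6,0,0.7,0],[-7.5,-0.1,6.6,0,0.7,0]]'
python3 - <<'E'
from h import *
go(*wp(40,.0545));s=ctrl.get_state();print(s['qpos'],s['eef_pos'])
im,d=ctrl.read_camera("scene");cv2.imwrite("pics/s1.png",cv2.resize(im[80:260,150:390],None,fx=2.5,fy=2.5,interpolation=2))
E
```

```text
time: 2.6
eef_pos: [0.566, 0.1033, 0.2341]
tcp_rot: [-0.055, 0.938, -0.02, -0.342]
contact_force: [-0.9, -0.3, 0.5]
opening: 0.599
finger_force: 0.0
shift cm [-0.05 -0.22  8.02] rotvec [-0.001 -0.001  0.002]
[ 0.02906485  0.45966632  1.45497831 -0.0603754   1.92368294 -1.65933734] [0.56598177 0.10327597 0.23412849]
```

View pics/s1.png

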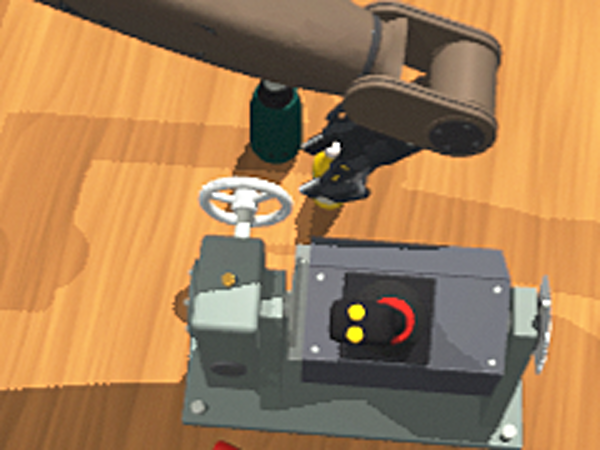

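The hand is tilted 40° on the far side of the wheel at about (330,170), with the wheel at (245,205) and clear space between them. I advance and close.

```bash
python3 -m crank '[[0,-0.2,4,0,0,0],[0,-0.2,7,0,0,0],[0,-0.2,8,0,0,0],[0,-0.2,8,0,0,0]]'; python3 -m crank '[[0,0,0,0,0,0],[0,0,0,0,0,0],[0,0,0,0,0,0],[0,0,0,0,0,0],[0,0,0,0,0,0]]' 0 60;python3 -c "
from h import *
go(*wp(40,.0545))"
```

```text
time: 3.05
eef_pos: [0.5142, 0.0943, 0.1738]
tcp_rot: [-0.054, 0.938, -0.02, -0.342]
contact_force: [0.2, 0.7, 0.2]
opening: 0.6
finger_force: 0.0
time: 3.55
eef_pos: [0.5169, 0.0965, 0.1754]
tcp_rot: [-0.054, 0.939, -0.017, -0.341]
contact_force: [0.8, 7.3, 3.7]
opening: 0.154
finger_force: 58.5
shift cm [-0.06 -0.11  0.34] rotvec [0.005 0.002 0.002]
```

```bash
python3 -m crank '[[0.5,0,0.04,0,-0.14,0],[0.99,0,0.14,0,-0.28,0],[1.46,0,0.31,0,-0.42,0],[1.9,0,0.55,0,-0.56,0],[2.31,0,0.84,0,-0.70,0],[2.31,0,0.84,0,-0.70,0]]';python3 -c "
from h import *
go(*wp(0,.0545));print([o[1] for o in lean(YAW,HUB)[::2]],ctrl.get_state()['qpos'])"
```

```text
time: 4.15
eef_pos: [0.4922, 0.0938, 0.1837]
tcp_rot: [-0.057, 0.998, 0.003, 0.005]
contact_force: [0.8, 8.1, -1.7]
opening: 0.154
finger_force: 60.6
shift cm [-0.01 -0.14  0.29] rotvec [ 0.005  0.01  -0.001]
[(np.int64(990), np.float64(0.3500000000000004), np.float64(0.14200000000000002)), (np.int64(1103), np.float64(0.3500000000000004), np.float64(0.14200000000000002))] [-0.01762335 -0.05800433  2.04364318  0.00718436  1.1528709  -1.70514441]
```

```bash
python3 -m crank '[[0.5,0,0.04,0,-0.14,0],[0.99,0,0.14,0,-0.28,0],[1.46,0,0.31,0,-0.42,0],[1.9,0,0.55,0,-0.56,0],[2.31,0,0.84,0,-0.70,0],[2.31,0,0.84,0,-0.70,0]]';python3 -c "
from h import *
go(*wp(-40,.0545));print([o[1] for o in lean(YAW,HUB)[::2]],ctrl.get_state()['qpos'])"
```

```text
time: 4.85
eef_pos: [0.4779, 0.0922, 0.1817]
tcp_rot: [-0.054, 0.937, 0.022, 0.345]
contact_force: [-11.0, 12.3, 14.7]
opening: 0.161
finger_force: 63.3
shift cm [ 1.25 -0.14  0.16] rotvec [ 0.004  0.008 -0.002]
[(np.int64(995), np.float64(0.3060000000000004), np.float64(0.14200000000000002)), (np.int64(1126), np.float64(0.3020000000000004), np.float64(0.14200000000000002))] [-0.08945956 -0.46291946  2.47814744  0.3139334   0.45324557 -2.01046421]
```

The near side runs into joint 3's limit, so strokes should span about +60° to -25°. I release and regrip on the far side.

```bash
python3 -m crank '[[-0.4,0,0,0,0.1,0],[-0.4,0,0,0,0.1,0],[-0.4,0,0,0,0.1,0],[-0.4,0,0,0,0.1,0]]' 0.6; python3 -c "
from h import *
s=ctrl.get_state();p=s['eef_pos'];M=rot(s['tcp_rot']);print(s['qpos'])
go(p-.08*M[:,2],M)
go(*wp(0,.135));go(*wp(58,.135));print(wp(58,.135)[0],wp(58,.0545)[0])"
```

```text
time: 5.35
eef_pos: [0.4786, 0.0904, 0.1778]
tcp_rot: [-0.055, 0.954, 0.017, 0.293]
contact_force: [-0.8, -0.9, 0.3]
opening: 0.6
finger_force: 0.0
[-0.07873498 -0.4094576   2.42022607  0.20663214  0.55400471 -1.90824302]
shift cm [ 0.  0. -8.] rotvec [0. 0. 0.]
shift cm [-5.85  0.04 -6.13] rotvec [-0.     0.595 -0.   ]
shift cm [-10.95   0.05   3.93] rotvec [ 0.     1.607 -0.   ]
[0.59047436 0.10383602 0.20662961] [0.52265892 0.09598951 0.16397111]
```

```bash
python3 -c "
from h import *
for a,r in((0,.085),(30,.085),(58,.085),(58,.0545)):go(*wp(a,r))"
```

```text
shift cm [-3.04  0.04 -1.99] rotvec [-0.     0.595 -0.   ]
shift cm [-5.29  0.05  0.61] rotvec [ 0.     1.119 -0.   ]
shift cm [-5.95  0.05  3.74] rotvec [ 0.     1.607 -0.   ]
shift cm [-2.9   0.04  3.63] rotvec [ 0.     1.607 -0.   ]
```

```bash
python3 -m crank '[[-1.2,0,-1.5,0,0.15,0],[-1.8,0,-1.9,0,0.3,0],[-2.4,0,-2,0,0.45,0],[-3,0,-2,0,0.6,0],[-3.7,0,-1.4,0,0.73,0],[-4.3,0,-0.8,0,0.86,0],[-4.8,0,-0.1,0,0.99,0],[-5.3,0,0.6,0,1.12,0],[-5.5,0,1.4,0,1.26,0],[-5.7,0,2.4,0,1.4,0]]'; python3 -c "
from h import *
print(ctrl.get_state()['qpos'])
for a,r in((58,.085),(58,.0545)):go(*wp(a,r))"
```

```text
time: 6.35
eef_pos: [0.5398, 0.0974, 0.1904]
tcp_rot: [-0.053, 0.918, -0.022, -0.393]
contact_force: [-0.4, -1.4, -0.1]
opening: 0.598
finger_force: 0.0
[ 0.02348684  0.50419291  1.51292093 -0.06950489  1.93048139 -1.65923238]
shift cm [-1.34  0.06  0.08] rotvec [0.001 0.203 0.001]
shift cm [-0.73  0.05  3.06] rotvec [0.001 0.203 0.001]
```

```bash
python3 -m crank '[[0,0,0,0,0,0],[0,0,0,0,0,0]]'; python3 -c "
from h import *
for a,r in((58,.085),(58,.0545)):go(*wp(a,r))"
```

```text
time: 6.55
eef_pos: [0.5385, 0.0973, 0.1884]
tcp_rot: [-0.053, 0.918, -0.022, -0.392]
contact_force: [-0.1, 0.9, 0.3]
opening: 0.597
finger_force: 0.0
shift cm [-1.28  0.05 -0.15] rotvec [0.001 0.205 0.   ]
shift cm [-0.66  0.05  2.84] rotvec [0.001 0.205 0.   ]
```

Advance, close, then first part of the stroke.

```bash
python3 -m crank '[[-1.2,0,0,0,0.15,0],[-1.2,0,0.4,0,0.2,0],[-0.9,0.05,1.6,0,0.2,0],[-0.7,0.05,2.85,0,0.2,0],[-0.7,0.05,2.85,0,0.2,0]]'; python3 -m crank '[[0,0,0,0,0,0],[0,0,0,0,0,0],[0,0,0,0,0,0],[0,0,0,0,0,0]]' 0 60; python3 -c "
from h import *
go(*wp(58,.0545));print(ctrl.get_state()['qpos'],[o[1][1] for o in lean(YAW,HUB)[::2]])"
```

```text
time: 7.05
eef_pos: [0.5224, 0.0962, 0.1674]
tcp_rot: [-0.05, 0.876, -0.027, -0.479]
contact_force: [-0.9, -0.1, -0.7]
opening: 0.601
finger_force: 0.0
time: 7.45
eef_pos: [0.5245, 0.0972, 0.1676]
tcp_rot: [-0.05, 0.876, -0.027, -0.48]
contact_force: [1.6, 6.1, 4.6]
opening: 0.162
finger_force: 58.8
shift cm [-0.2  -0.1   0.36] rotvec [0.002 0.01  0.001]
[ 0.0272343   0.60116477  1.49266169 -0.08129557  2.04714569 -1.65649175] [np.float64(0.3100000000000004), np.float64(0.3140000000000004)]
```

```bash
python3 -m crank '[[0.5,0,0.04,0,-0.14,0],[0.99,0,0.14,0,-0.28,0],[1.46,0,0.31,0,-0.42,0],[1.9,0,0.55,0,-0.56,0],[2.31,0,0.84,0,-0.70,0],[2.67,0,1.19,0,-0.84,0],[2.97,0,1.59,0,-0.98,0],[3.22,0,2.02,0,-1.12,0],[3.41,0,2.49,0,-1.26,0],[3.53,0,2.97,0,-1.40,0]]';python3 -m crank '[[0,0,0,0,0,0]]'; python3 -c "
from h import *
s=ctrl.get_state();print(s['qpos'],[o[1][1] for o in lean(YAW,HUB)[::2]]);go(*wp(-22,.0545))"
```

```text
time: 8.55
eef_pos: [0.4806, 0.0926, 0.1816]
tcp_rot: [-0.056, 0.978, 0.013, 0.201]
contact_force: [1.2, 13.0, -0.5]
opening: 0.151
finger_force: 60.4
time: 8.65
eef_pos: [0.4778, 0.0923, 0.1796]
tcp_rot: [-0.056, 0.978, 0.013, 0.198]
contact_force: [-2.0, 6.5, -0.1]
opening: 0.154
finger_force: 62.4
[-0.0532934  -0.31649408  2.30711448  0.09788307  0.75834136 -1.79575328] [np.float64(0.2140000000000003), np.float64(0.2020000000000003)]
shift cm [-0.03 -0.15  0.17] rotvec [ 0.003  0.01  -0.001]
```

```bash
python3 -m crank '[[0,0,0,0,0,0],[0,0,0,0,0,0],[0,0,0,0,0,0]]' 0.6; python3 -c "
from h import *
for a in (-10,0,10,20,30,40,50,58):go(*wp(a,.08))"
```

```text
time: 9.05
eef_pos: [0.4803, 0.0907, 0.1799]
tcp_rot: [-0.056, 0.979, 0.011, 0.196]
contact_force: [-0.3, -0.4, 0.5]
opening: 0.599
finger_force: 0.0
shift cm [-1.13  0.04 -2.29] rotvec [-0.001  0.221  0.   ]
shift cm [-2.15  0.04 -1.96] rotvec [-0.001  0.396 -0.   ]
shift cm [-3.1   0.04 -1.47] rotvec [-0.001  0.57  -0.   ]
shift cm [-3.94  0.04 -0.81] rotvec [-0.001  0.745 -0.   ]
shift cm [-4.66  0.04 -0.02] rotvec [-0.001  0.92  -0.   ]
shift cm [-5.23  0.04  0.88] rotvec [-1.000e-03  1.094e+00 -1.000e-03]
shift cm [-5.64  0.04  1.87] rotvec [-1.000e-03  1.269e+00 -1.000e-03]
shift cm [-5.84  0.04  2.7 ] rotvec [-1.000e-03  1.408e+00 -1.000e-03]
```

```bash
python3 -m crank '[[-0.6,0,-2,0,0.12,0],[-1.3,0,-2.2,0,0.25,0],[-2.1,0,-2,0,0.4,0],[-2.9,0,-1.6,0,0.54,0],[-3.6,0,-1.1,0,0.68,0],[-4.2,0,-0.5,0,0.82,0],[-4.8,0,0.2,0,0.96,0],[-5.2,0,0.9,0,1.1,0],[-5.6,0,1.7,0,1.25,0],[-5.8,0,2.7,0,1.4,0]]';python3 -m crank '[[0,0,0,0,0,0],[0,0,0,0,0,0]]'; python3 -c "
from h import *
print(ctrl.get_state()['qpos'],[o[1][1] for o in lean(YAW,HUB)[::2]])
for a,r in((58,.08),(58,.0545)):go(*wp(a,r))"
```

```text
time: 10.05
eef_pos: [0.5452, 0.0981, 0.1772]
tcp_rot: [-0.05, 0.874, -0.028, -0.482]
contact_force: [0.3, -0.8, -0.1]
opening: 0.601
finger_force: 0.0
time: 10.25
eef_pos: [0.5433, 0.0981, 0.1749]
tcp_rot: [-0.05, 0.874, -0.028, -0.482]
contact_force: [-0.4, 0.4, 0.2]
opening: 0.6
finger_force: 0.0
[ 0.02834979  0.63175924  1.43326338 -0.08381175  2.08056927 -1.65779564] [np.float64(0.2100000000000003), np.float64(0.19400000000000028)]
shift cm [-0.14  0.01  0.08] rotvec [-0.     0.012 -0.001]
shift cm [-0.11  0.01  2.63] rotvec [-0.     0.012 -0.001]
```

```bash
python3 -m crank '[[-0.1,0,1.3,0,0,0],[-0.1,0,2.6,0,0,0],[-0.1,0,2.6,0,0,0]]'; python3 -m crank '[[0,0,0,0,0,0],[0,0,0,0,0,0],[0,0,0,0,0,0],[0,0,0,0,0,0]]' 0 60; python3 -m crank '[[0.5,0,0.04,0,-0.14,0],[0.99,0,0.14,0,-0.28,0],[1.46,0,0.31,0,-0.42,0],[1.9,0,0.55,0,-0.56,0],[2.31,0,0.84,0,-0.70,0],[2.67,0,1.19,0,-0.84,0],[2.97,0,1.59,0,-0.98,0],[3.22,0,2.02,0,-1.12,0],[3.41,0,2.49,0,-1.26,0],[3.53,0,2.97,0,-1.40,0]]';python3 -m crank '[[0,0,0,0,0,0]]'; python3 -c "
from h import *
s=ctrl.get_state();print(s['qpos'],[o[1] for o in lean(YAW,HUB)[::2]]);go(*wp(-22,.0545))"
```

```text
time: 10.65
eef_pos: [0.5216, 0.096, 0.1648]
tcp_rot: [-0.05, 0.876, -0.028, -0.479]
contact_force: [-0.3, -0.4, 1.3]
opening: 0.598
finger_force: 0.0
time: 11.05
eef_pos: [0.5231, 0.0971, 0.1641]
tcp_rot: [-0.05, 0.876, -0.027, -0.48]
contact_force: [2.1, 4.2, 4.3]
opening: 0.154
finger_force: 58.6
time: 12.05
eef_pos: [0.4812, 0.0926, 0.1786]
tcp_rot: [-0.055, 0.977, 0.013, 0.204]
contact_force: [14.5, 15.5, -9.1]
opening: 0.155
finger_force: 59.1
time: 12.15
eef_pos: [0.4775, 0.0923, 0.1759]
tcp_rot: [-0.055, 0.978, 0.013, 0.2]
contact_force: [5.5, 8.1, -7.4]
opening: 0.157
finger_force: 61.7
[-0.05382875 -0.31435742  2.31339927  0.10030454  0.74612298 -1.79732891] [(np.int64(1006), np.float64(0.0980000000000002), np.float64(0.14200000000000002)), (np.int64(1210), np.float64(0.09000000000000019), np.float64(0.14))]
shift cm [-0.22 -0.15 -0.15] rotvec [ 0.003  0.013 -0.003]
```

```bash
python3 -m crank '[[0,0,0,0,0,0],[0,0,0,0,0,0],[0,0,0,0,0,0]]' 0.6
python3 - <<'E'
from h import *
print([o[1] for o in lean(YAW,HUB)[::2]])
go(*wp(58,.08))
im,d=ctrl.read_camera("top");cv2.imwrite("pics/t2.png",cv2.resize(im[50:250,190:350],None,fx=3,fy=3,interpolation=2))
E
```

```text
time: 12.55
eef_pos: [0.4789, 0.0906, 0.1765]
tcp_rot: [-0.056, 0.979, 0.011, 0.196]
contact_force: [0.4, -0.2, 0.0]
opening: 0.6
finger_force: 0.0
[(np.int64(982), np.float64(0.11000000000000021), np.float64(0.14200000000000002)), (np.int64(1185), np.float64(0.08600000000000019), np.float64(0.14))]
shift cm [-6.12  0.03  2.43] rotvec [-1.000e-03  1.408e+00 -1.000e-03]
```

View pics/t2.png

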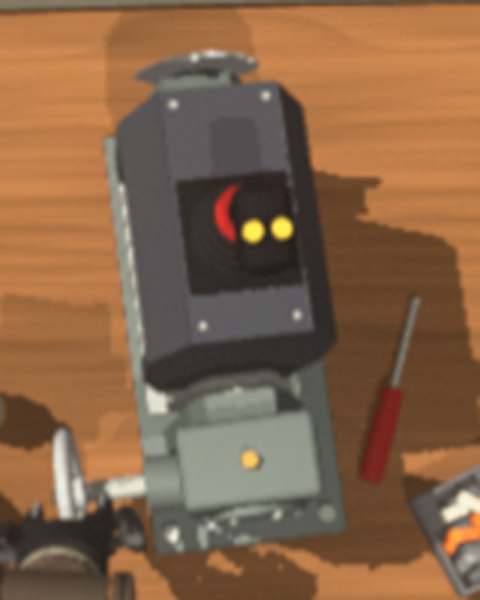

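The console has nearly come upright, at about 0.095 rad; its top plate is at (240,220) in the crop. One more stroke of roughly 1.1 rad is needed.

```bash
cat >> h.py <<'E'
def fine(t0=None):
    ex=np.array([np.cos(YAW),np.sin(YAW),0]);ey=np.array([-ex[1],ex[0],0]);o=HUB+.195*ex-.165*ey;o[2]=.21
    L=[l[1][1] for l in lean(YAW,HUB)[::2]]
    for n,t in zip(("scene","top"),L):
        c=cloud(n,ctrl.read_camera(n)[1])-o;x,y,z=c@ex,c@ey,c[...,2]
        for _ in range(4):
            h=-np.sin(t)*y+np.cos(t)*z;s=np.cos(t)*y+np.sin(t)*z
            m=(abs(x)<.1)&(abs(s)<.046)&(abs(h-.141)<.012);h0=np.median(h[m]);m&=abs(h-h0)<.006
            A=np.c_[s[m],x[m],np.ones(m.sum())];k=np.linalg.lstsq(A,h[m],rcond=None)[0];t+=k[0]
        print(n,"lean",round(t,4),"x-tilt",round(k[1],4),m.sum(),round(h0,4))
E
python3 -m crank '[[-0.6,0,-2,0,0.12,0],[-1.3,0,-2.2,0,0.25,0],[-2.1,0,-2,0,0.4,0],[-2.9,0,-1.6,0,0.54,0],[-3.6,0,-1.1,0,0.68,0],[-4.2,0,-0.5,0,0.82,0],[-4.8,0,0.2,0,0.96,0],[-5.3,0,0.9,0,1.1,0],[-5.8,0,1.6,0,1.25,0],[-6.1,0,2.4,0,1.4,0]]';python3 -m crank '[[0,0,0,0,0,0],[0,0,0,0,0,0]]'; python3 -c "
from h import *
fine();go(*wp(58,.0545))"
```

```text
time: 13.7
eef_pos: [0.5451, 0.0983, 0.1777]
tcp_rot: [-0.05, 0.874, -0.028, -0.482]
contact_force: [0.0, -1.3, 0.1]
opening: 0.599
finger_force: 0.0
time: 13.9
eef_pos: [0.5434, 0.0983, 0.1757]
tcp_rot: [-0.05, 0.875, -0.028, -0.481]
contact_force: [-0.3, 0.1, 0.8]
opening: 0.597
finger_force: 0.0
scene lean 0.0777 x-tilt -0.0046 1644 0.1421
top lean 0.1044 x-tilt -0.0053 1978 0.1414
shift cm [-0.23  0.    2.72] rotvec [-0.     0.014 -0.001]
```

```bash
python3 -m crank '[[-0.2,0,1.3,0,0,0],[-0.2,0,2.7,0,0,0],[-0.2,0,2.7,0,0,0]]'; python3 -m crank '[[0,0,0,0,0,0],[0,0,0,0,0,0],[0,0,0,0,0,0],[0,0,0,0,0,0]]' 0 60; python3 -m crank '[[0.5,0,0.04,0,-0.14,0],[0.99,0,0.14,0,-0.28,0],[1.46,0,0.31,0,-0.42,0],[1.9,0,0.55,0,-0.56,0],[2.31,0,0.84,0,-0.70,0],[2.67,0,1.19,0,-0.84,0],[2.97,0,1.59,0,-0.98,0],[3.15,0,1.88,0,-1.07,0],[3.15,0,1.88,0,-1.07,0]]'
cat >> h.py <<'E'
def level():
    ex=np.array([np.cos(YAW),np.sin(YAW),0]);ey=np.array([-ex[1],ex[0],0]);o=HUB+.195*ex-.165*ey;o[2]=0
    for n in("scene","top"):
        c=cloud(n,ctrl.read_camera(n)[1])-o;x,y,z=c@ex,c@ey,c[...,2]
        for nm,m in(("bench",(abs(z)<.012)&(abs(x)<.35)&(abs(y)<.45)),("gear",(abs(z-.27)<.006)&(abs(x+.195)<.03)&(abs(y)<.05))):
            k=np.linalg.lstsq(np.c_[y[m],x[m],np.ones(m.sum())],z[m],rcond=None)[0];print(n,nm,m.sum(),np.round(k,4))
E
python3 -c "
from h import *
fine();level();print(ctrl.get_state()['qpos']);go(*wp(-3,.0545))"
```

```text
time: 14.4
eef_pos: [0.5209, 0.096, 0.1628]
tcp_rot: [-0.05, 0.876, -0.028, -0.48]
contact_force: [0.3, 0.2, 0.6]
opening: 0.601
finger_force: 0.0
time: 14.8
eef_pos: [0.5229, 0.0971, 0.1628]
tcp_rot: [-0.05, 0.876, -0.027, -0.48]
contact_force: [2.6, 4.6, 4.2]
opening: 0.158
finger_force: 58.6
time: 15.7
eef_pos: [0.491, 0.0937, 0.1792]
tcp_rot: [-0.056, 0.998, 0.004, 0.039]
contact_force: [4.9, 7.5, -3.6]
opening: 0.149
finger_force: 60.5
scene lean -0.0134 x-tilt -0.0056 1588 0.142
top lean -0.0079 x-tilt -0.0063 2089 0.1415
scene bench 35498 [ 0.0006 -0.0008 -0.0002]
scene gear 673 [-0.0025 -0.0049  0.2686]
top bench 41093 [-0.0011 -0.0005 -0.0008]
top gear 908 [-0.001  -0.0003  0.2688]
[-0.02109581 -0.09578704  2.08875462  0.01425523  1.07892769 -1.71141761]
shift cm [ 0.03 -0.14 -0.16] rotvec [ 0.003  0.018 -0.002]
```

Run:
```python
from h import *
ex=np.array([np.cos(YAW),np.sin(YAW),0]);ey=np.array([-ex[1],ex[0],0]);o=HUB+.195*ex-.165*ey;o[2]=.21
for n in("scene","top"):
    for xr in((.06,.098),(.0,.05)):
        T=[]
        for i in range(4):
            c=cloud(n,ctrl.read_camera(n)[1])-o;x,y,z=c@ex,c@ey,c[...,2];t=-.01
            for _ in range(5):
                h=-np.sin(t)*y+np.cos(t)*z;s=np.cos(t)*y+np.sin(t)*z
                m=(abs(x)<xr[1])&(abs(x)>xr[0])&(abs(s)<.042)&(abs(h-.141)<.01)
                A=np.c_[s[m],x[m],np.ones(m.sum())]
                k=np.linalg.lstsq(A,h[m],rcond=None)[0];rr=abs(h[m]-A@k)<.004
                k=np.linalg.lstsq(A[rr],h[m][rr],rcond=None)[0];t+=k[0]
            T.append(t)
        print(n,xr,np.round(T,4),m.sum(),np.round(k,4))
```

```text
scene (0.06, 0.098) [-0.0026  0.0009 -0.0086 -0.0073] 836 [-1.000e-04 -2.400e-03  1.415e-01]
scene (0.0, 0.05) [0.0004 0.0092 0.0077 0.0049] 518 [ 0.0008 -0.0905  0.146 ]
top (0.06, 0.098) [-0.0011 -0.0062 -0.0067 -0.0075] 1093 [-0.     -0.0017  0.1408]
top (0.0, 0.05) [-0.0151  0.0006  0.0018  0.0011] 649 [ 0.0006 -0.0921  0.145 ]
```

Excluding the flange, the lean is about -0.005 rad, well inside the tolerance of 0.026. I let go and back off, then check again.

```bash
python3 -m crank '[[0,0,0,0,0,0],[0,0,0,0,0,0],[0,0,0,0,0,0]]' 0.6; python3 -m crank '[[0,0,-3,0,0,0],[0,0,-6,0,0,0],[0,0,-10,0,0,0],[0,0,-12,0,0,0],[0,0,-12,0,0,0],[0,0,-12,0,0,0],[0,0,-12,0,0,0]]'
python3 - <<'E'
from h import *
fine()
s=ctrl.get_state();print(s['dq'],s['contact_force'],s['time'])
for n in("top",):
    im,_=ctrl.read_camera(n);cv2.imwrite("pics/t3.png",cv2.resize(im[50:250,110:390],None,fx=2.5,fy=2.5,interpolation=2))
E
```

```text
time: 17.1
eef_pos: [0.4895, 0.0918, 0.1778]
tcp_rot: [-0.057, 0.998, 0.001, 0.032]
contact_force: [0.4, 0.1, -0.4]
opening: 0.601
finger_force: 0.0
time: 17.8
eef_pos: [0.4809, 0.0912, 0.2954]
tcp_rot: [-0.057, 0.998, 0.002, 0.031]
contact_force: [-0.7, 0.1, -0.7]
opening: 0.601
finger_force: 0.0
scene lean -0.0091 x-tilt -0.0068 1622 0.1421
top lean -0.0046 x-tilt -0.0073 2105 0.1415
[-0.00056217 -0.00317853 -0.00710037  0.00076039 -0.00043934 -0.00043759] [ 0.55858807 -0.47633152 -0.11874338] 18.0
```

View pics/t3.png

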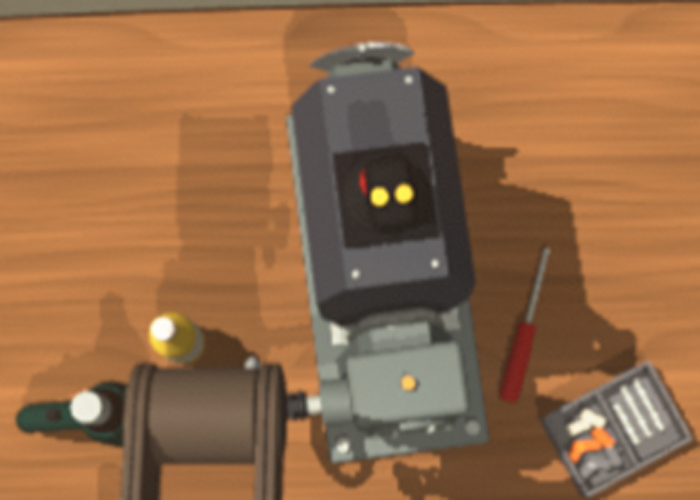

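The console stands upright with its plate centred at (385,180), the arm is clear of the wheel, and the bottle (175,335), heat gun (90,405), screwdriver (525,330) and tray (625,430) are where they were. I hand it in.

```bash
python3 -c "
from plant import ctrl
print(ctrl.sign_off())"
```

```text
the job is handed in; nothing more can be done
None
```

The console stands upright, measured within about 0.01 rad of level (0.026 allowed). The handwheel is released, the arm is clear, the bystanders look unmoved in the last picture, and the job was handed in at about 18 s of the 64 s; the sign-off returned no verdict.

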